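# Gently clamp a bisque figurine with a folding-crank hand clamp

## Task

Clamp the white figurine that stands between the two padded jaws, ready for painting: swing the wheel's folding handle fully out until it stands straight off the wheel, then crank the wheel clockwise until the plinth is held gently between both jaws, with roughly 12 newtons, and let go. The figure is brittle: never squeeze it with more than 25 newtons and never touch it with the robot; leave the small figure and the paint jar beside the clamp where they stand.

Things in the scene. Friction and masses are not known exactly. Their poses are not given: they have to be found in the camera images.
- clamp: Grey cast bench clamp fixed to the table, 390 mm long, 130 mm wide. Origin on the table right below the handwheel; x runs along the clamp away from the robot, from wheel to jaws, y left, z up. The wheel is at the robot's end on a face that slopes 31 degrees down towards -x, so its outward axis leans 31 degrees from vertical to -x, towards the robot.
- bed_mid (a point): Middle of the clamp's bed, its top 30 mm above the table, axes as the clamp; x = 195 mm in the clamp's frame. On it stand the moving jaw and the opposite jaw, bolted down with its pad's face anywhere from x = 220 to 244 mm in the clamp's frame: not measured, find it by feel. That pad is sprung and gives 1 mm per 2.5 N of squeeze, 14 mm at most.
- lamp_mid (a point): Middle of the lamp tube (black, 28 mm thick, 230 mm long, along the clamp's y) that hangs above the wheel, 410 mm over the table: a tool held upright over the wheel has it in the way. Its 14 mm stem stands on the left side, at x = 120 mm, y = 125 mm in the clamp's frame.
- wheel_hub (a point): Centre of the outer face of the steel handwheel disc (92 mm across, 12 mm thick). Axes turn with the wheel: z = outward along the wheel's axis, x = from the centre towards the hinge of the folding handle. The handle's hinge pin lies at x = 50 mm, z = 20 mm in this frame and runs along y.
- wheel (a joint): Turn of the wheel in rad: 0 at the start, grows clockwise seen from outside, up to 4.4; 1 rad moves the jaw 16 mm towards the other. It stays where left: turning it freely takes 8 N at the handle, 50 mm from the axis; each newton of squeeze adds 0.32 N. With the handle folded, its tail sits between two steel posts and locks the wheel; handle fully out frees it.
- handle (a joint): Fold angle of the crank handle in rad: 0 = folded flat over the wheel face, pointing from the hinge to the centre and beyond; 1.57 = fully out against its stop, parallel to the wheel's axis and 50 mm from it. A stiff hinge (about 2.5 N at the grip) holds it wherever it is left; it starts at 0 to 0.25.
- handle_grip (a point): Point on the axis of the handle's black sleeve, 45 mm from the hinge. The sleeve is 16 mm in diameter, 44 mm long (16 to 60 mm from the hinge; the steel end cap ends at 63.5 mm) and spins freely on the handle. Its x axis points along the handle to the hinge, y along the hinge pin. Folded, the sleeve's axis is 20 mm above the wheel's face.
- jaw: Moving jaw with a flat pad 66 mm wide and 24 mm high; origin at the lower middle of the pad's face towards the figurine, axes as the clamp; at the start x = 130 mm in the clamp's frame.
- figurine: White unglazed standing figure to be clamped, 160 mm tall, 0.3 kg, on a round plinth 60 mm in diameter and 28 mm high, standing loose on the bed between the two jaws. Origin at the centre of its underside, z up.
- small_figure: Bystander: small white figure 110 mm tall, plinth 48 mm in diameter, on the table to the right of the jaws. Origin at the centre of its underside.
- paint_jar: Bystander: small paint jar, 44 mm in diameter, 60 mm high, on the table to the right of the wheel. Origin at the centre of its underside.
There are look-alikes about, which are no part of the job. Leave any black, blue or green look-alike of the figurine alone.

How it is judged:
By the outcome, as a careful person would: the job done as asked, in the order asked, and still so for the second after the job is handed in, with the robot touching nothing.
It also fails if it takes over 67 s, if anything falls off the work surface, if the arm or the gripper's body presses on something with over 40 N, if the wrist force passes 120 N, or if a joint passes its speed limit or range.

## Robot

A 6-joint arm with a two-finger parallel gripper is mounted at the origin on the work surface. World frame = base frame: x ahead of the robot, y to its left, z up, the work surface at z = 0. Lengths are in m, angles in rad, forces in N, time in s.
With the tool pointing down it reaches from about 0.325 to 0.775 m from the base axis. Payload 5.5 kg.
Tool frame: the origin (TCP) lies on the centre line of the jaws, within the pads' length; the fingertips stand 17 mm ahead of it and the grasp point (between the pads) lies 2 mm behind it; z points along the fingers, y is the line along which they close (so a half turn about z gives the same grasp; the last joint's range is limited). The gripper opens to 85 mm and grips with 20 to 120 N. Pads are 22 mm wide; open, the fingers measure 114 mm over their backs; the gripper's body (76 mm by 85 mm) begins 54 mm behind the grasp point. The pads swing forward as they close: fully open they stand 13 mm farther back than shut.
Start: joints at [1.251, 0.091, 1.231, -0, 1.82, -0.057], TCP at [0.156, 0.579, 0.248] pointing down, gripper open.
Joint ranges: [-2.87, 2.87], [-0.86, 2.18], [0.17, 2.46], [-1.51, 4.65], [0.06, 2.69], [-2.65, 2.65]. Speed limits (rad/s): [2.57, 2.57, 3.01, 3.14, 3.14, 3.14].

## Interface

Orientations are given as [roll, pitch, yaw] about the fixed x, y, z axes, in that order (R = Rz(yaw) Ry(pitch) Rx(roll)).
In Python, from bench import read_state, read_camera, hand_in gives the robot as it stands.
- The arm moves only by the shell command python3 -m pendant 'ROWS'. ROWS is JSON, a list of rows, each an object of numbers: "jaw": the finger opening in m, from 0 to 0.0854; "x", "y", "z": the shift along the tool's x, y, z in m; "rx", "ry", "rz": the turn, a rotation vector about the tool's x, y, z in rad. A call has 1 to 8 rows; each row shifts and turns the commanded pose from where the row before left it, along the tool's axes as they then stand; what a row does not reach is not made up. A row lasts 1/12 s, in which the tool goes at most 41.7 mm and 7.16 degrees, less where a joint would pass 70% of its speed; a pose out of reach is approached as far as the arm can. A call with a gripper value outside its range is refused whole. The fingers move at their own pace and stop on an object; the grip force is fixed at half the most. Time passes only in rows, so rows that do not move let the fingers close. It gives the time, the measured TCP pose, the force, the opening and the grip force at its end, in the units of the state.
- read_state(): the state, without advancing time (a new reading comes with each control period).
- read_camera(name): name is "scene" or "top" or "wrist"; returns a dict with "color" (420x560x3 uint8, red, green, blue), "range_z" (420x560 float32, m along the optical axis (not along the pixel's ray), 0 where there is no reading), "vfov" (degrees; the focal length in pixels is half the picture's height over the tangent of half this angle, whatever the lens; pixels are square), "cx", "cy" (the principal point, pixels), "cam_to_world" (4x4, takes a point from camera to world coordinates); the wrist camera has in their place "T_tool_cam" (4x4, takes a point from camera to tool coordinates, whose origin is the TCP and whose axes are the flange's). Camera axes: x right, y down, z forward; pixel columns grow to the right and rows downward; lengths in m; the calibration is good to about 2 mm. The wrist camera is an equidistant fisheye: a pixel r from the principal point sees the ray r / f radians off the axis. A picture is of the moment at which its call begins: read the wrist's pose just before it.
- hand_in(): hands the job in; it is judged then, once.
The state is a dict: "clock": time; "q": joint angles; "dq": joint speeds; "tau": joint torques, N m; "position": TCP position; "ee_rot": TCP orientation; "force": force on the tool from outside, world axes, zero at the start; "ft_torque": the same for the moment, N m; "gripper_width": finger opening in m; "finger_force": force on a finger pad.
Only numpy, scipy, OpenCV 4.12 (cv2) and the standard library are available. Lean on these libraries where they do the work, as an engineer would, in place of code of your own. Each camera call takes 0.05 s, during which the arm holds its last target. There are 200 camera calls.

## Working session

There is one attempt and no reset: what is moved stays moved. The work goes in short steps, Python scripts to look and compute and a shell command to move; the robot and the scene stay as the last step left them, time stands still between calls to the robot, and variables do not carry over. Pictures are saved under pics/ and viewed, at most 12 in all, crops included, and the job is handed in when it is done.

```bash
ls; mkdir -p pics; python3 - <<'E'
from bench import read_state, read_camera
import cv2,numpy as np
s=read_state();print({k:np.round(v,3).tolist() for k,v in s.items()})
for n in ("scene","top"):
    c=read_camera(n);np.savez(f"pics/{n}.npz",**c)
    cv2.imwrite(f"pics/{n}1.png",c["color"][:,:,::-1]);print(n,c["vfov"],c["cx"],c["cy"],np.round(c["cam_to_world"],3).tolist())
E
```

```text
pics
{'clock': 0.0, 'q': [1.251, 0.092, 1.232, 0.0, 1.82, -0.057], 'dq': [0.001, 0.001, 0.001, -0.001, -0.002, -0.0], 'tau': [-0.0, -45.876, -41.801, -0.0, 0.013, 0.0], 'position': [0.156, 0.579, 0.247], 'ee_rot': [-3.14, -0.0, 2.879], 'force': [0.318, -0.207, -0.286], 'ft_torque': [0.005, -0.036, 0.013], 'finger_force': 0.0, 'gripper_width': 0.085}
scene 51.42414464519422 277.2626819591929 206.81593189864122 [[-0.889, 0.371, -0.267, 0.894], [0.457, 0.728, -0.51, 0.471], [0.005, -0.576, -0.817, 0.982], [0.0, 0.0, 0.0, 1.0]]
top 45.11918057287842 281.4752571394484 205.04899568747143 [[0.003, -0.992, 0.126, 0.534], [-1.0, -0.003, 0.0, 0.028], [-0.0, -0.126, -0.992, 1.19], [0.0, 0.0, 0.0, 1.0]]
```

View pics/scene1.png

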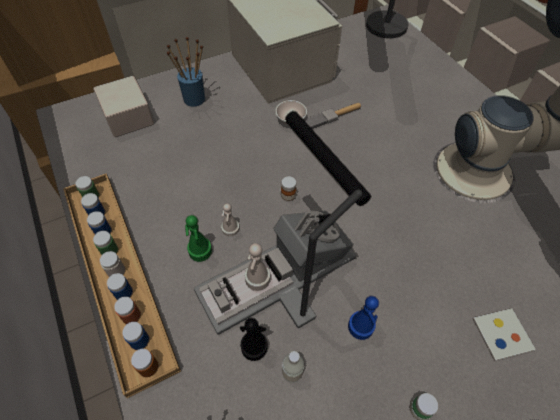

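View pics/top1.png

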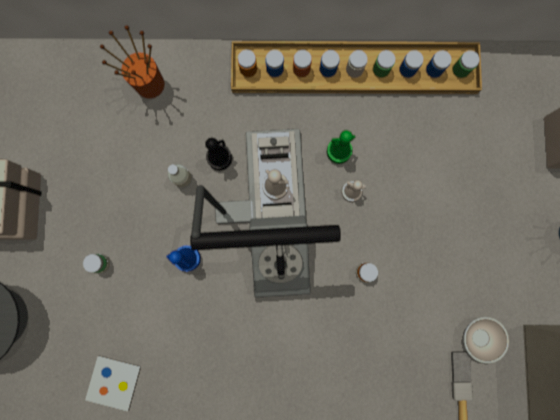

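The top view shows the clamp lying nearly along +x: wheel at about (281,263), figurine (275,185), lamp tube (195–340,237). The small figure is at (352,190), the jar at (369,272), and blue, black and green look-alikes stand around. Next I'll use depth to fit the wheel plane and zoom in.

```bash
cat > h.py <<'E'
import numpy as np,cv2
from scipy.spatial.transform import Rotation as R
def cloud(c):
    h,w=c["range_z"].shape;f=h/2/np.tan(np.radians(c["vfov"])/2)
    v,u=np.mgrid[:h,:w];z=c["range_z"]
    P=np.stack([(u-c["cx"])/f*z,(v-c["cy"])/f*z,z],-1)
    T=c["cam_to_world"];return P@T[:3,:3].T+T[:3,3]
E
python3 - <<'E'
from h import *
c=np.load("pics/top.npz");P=cloud(c);z=P[...,2]
big=lambda n,r,k:cv2.resize(c["color"][r[0]:r[1],r[2]:r[3],::-1],None,fx=k,fy=k,interpolation=cv2.INTER_CUBIC)
cv2.imwrite("pics/crop1.png",big("t",(220,310,230,330),6))
# bed edges: base of clamp via depth
m=(z>0.02)&(z<0.05);m[:120]=0;m[225:]=0;m[:,:246]=0;m[:,306:]=0
cn=max(cv2.findContours(m.astype(np.uint8),0,1)[0],key=cv2.contourArea);print(cv2.minAreaRect(cn))
for v,u in [(135,275),(160,275),(172,275),(178,275),(205,265),(215,265),(250,262),(262,262),(275,262),(290,262),(290,281),(262,300),(275,300),(264,281),(255,281),(272,281),(237,200),(237,330),(237,265),(292,256),(292,306),(135,250),(135,299),(230,252)]:
    print((u,v),np.round(P[v,u],4))
E
```

```text
((272.9172058105469, 174.88381958007812), (89.16971588134766, 59.31540298461914), 86.53176879882812)
(275, 135) [0.8476 0.0443 0.0316]
(275, 160) [0.7881 0.0441 0.0294]
(275, 172) [0.7291 0.0418 0.1859]
(275, 178) [0.5339 0.0282 1.1905]
(265, 205) [0.6779 0.0658 0.0598]
(265, 215) [0.6547 0.0654 0.0651]
(262, 250) [0.5741 0.069  0.1302]
(262, 262) [0.5491 0.0688 0.1325]
(262, 275) [0.5219 0.0701 0.0936]
(262, 290) [0.4896 0.0703 0.0819]
(281, 290) [0.4894 0.0291 0.0736]
(300, 262) [ 0.5493 -0.0102  0.1355]
(300, 275) [ 0.5221 -0.0116  0.0936]
(281, 264) [0.5447 0.0292 0.1661]
(281, 255) [0.5627 0.0293 0.1683]
(281, 272) [0.5287 0.0292 0.16  ]
(200, 237) [0.5824 0.1521 0.4225]
(330, 237) [ 0.5829 -0.0453  0.4237]
(265, 237) [0.5826 0.0533 0.4239]
(256, 292) [0.4825 0.0864 0.0172]
(306, 292) [ 0.483  -0.0278  0.0224]
(250, 135) [0.85   0.1037 0.022 ]
(299, 135) [ 0.8515 -0.0126  0.0175]
(252, 230) [0.5937 0.0736 0.4169]
```

View pics/crop1.png

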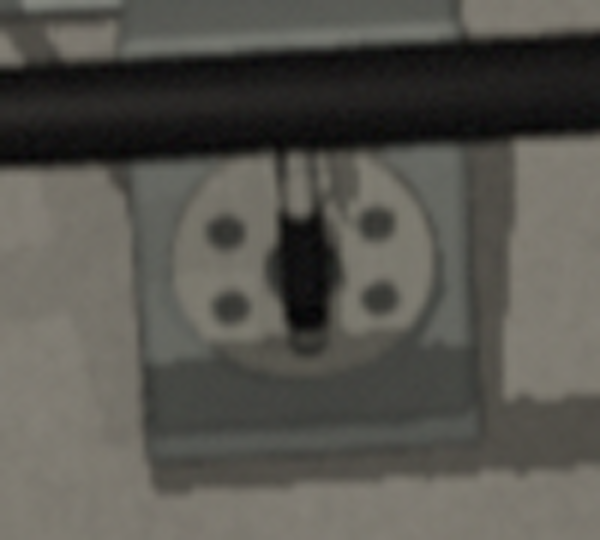

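The crop shows the hinge on the uphill (jaw) side, partly under the lamp. The black sleeve runs down the middle, (303,215)–(305,330) in the crop, towards the robot, so the handle is folded and pointing downhill. Now I'll fit the hub.

```bash
python3 - <<'E'
from h import *
from bench import read_camera
c=np.load("pics/top.npz");P=cloud(c)
# yaw from lamp tube
z=P[...,2];m=(z>.39)&(z<.45)&(P[...,0]<.62)&(P[...,0]>.55)
q=P[m];a=np.polyfit(q[:,1],q[:,0],1);print("lamp yaw",-a[0],q.mean(0),q.min(0),q.max(0))
s=np.load("pics/scene.npz");Ps=cloud(s);zs=Ps[...,2]
for PP,name in((P,"top"),(Ps,"scene")):
  for yaw in (0.055,):
    Rz=R.from_euler('z',yaw).as_matrix();t=np.radians(31)
    up=Rz@[np.cos(t),0,np.sin(t)];n=Rz@[-np.sin(t),0,np.cos(t)];yl=Rz@[0,1,0]
    Q=PP.reshape(-1,3);Q=Q[(abs(Q[:,0]-.55)<.08)&(abs(Q[:,1]-.03)<.08)&(Q[:,2]>.03)&(Q[:,2]<.25)]
    h=Q@n;hist,e=np.histogram(h,bins=np.arange(h.min(),h.max(),.003));print(name,list(zip(np.round(e,3),hist)))
    np.save(f"pics/{name}Q.npy",Q)
w=read_camera("wrist");print(w["vfov"],w["cx"],w["cy"],np.round(w["T_tool_cam"],3).tolist())
# figurine plinth & opposite jaw profile along clamp x in top
for u in (262,268,275,282,290):
    print(u,[(v,)+tuple(np.round(P[v,u],3)) for v in range(130,226,4)] if u in(268,282) else '')
E
```

```text
lamp yaw 0.024480770976952552 [0.58325643 0.05969127 0.42147492] [ 0.56292319 -0.06122102  0.40328902] [0.6195595  0.16763611 0.43493194]
top [(np.float64(-0.208), np.int64(11)), (np.float64(-0.205), np.int64(11)), (np.float64(-0.202), np.int64(28)), (np.float64(-0.199), np.int64(20)), (np.float64(-0.196), np.int64(51)), (np.float64(-0.193), np.int64(121)), (np.float64(-0.19), np.int64(497)), (np.float64(-0.187), np.int64(657)), (np.float64(-0.184), np.int64(74)), (np.float64(-0.181), np.int64(3)), (np.float64(-0.178), np.int64(13)), (np.float64(-0.175), np.int64(19)), (np.float64(-0.172), np.int64(329)), (np.float64(-0.169), np.int64(589)), (np.float64(-0.166), np.int64(105)), (np.float64(-0.163), np.int64(20)), (np.float64(-0.16), np.int64(2)), (np.float64(-0.157), np.int64(1)), (np.float64(-0.154), np.int64(0)), (np.float64(-0.151), np.int64(5)), (np.float64(-0.148), np.int64(26)), (np.float64(-0.145), np.int64(71)), (np.float64(-0.142), np.int64(82)), (np.float64(-0.139), np.int64(61)), (np.float64(-0.136), np.int64(6))]
scene [(np.float64(-0.298), np.int64(1)), (np.float64(-0.29
[... 4463 characters left out ...]
np.float64(0.715), np.float64(0.028), np.float64(0.149)), (186, np.float64(0.715), np.float64(0.028), np.float64(0.099)), (190, np.float64(0.709), np.float64(0.028), np.float64(0.083)), (194, np.float64(0.704), np.float64(0.027), np.float64(0.055)), (198, np.float64(0.697), np.float64(0.027), np.float64(0.036)), (202, np.float64(0.688), np.float64(0.027), np.float64(0.033)), (206, np.float64(0.675), np.float64(0.027), np.float64(0.063)), (210, np.float64(0.666), np.float64(0.027), np.float64(0.066)), (214, np.float64(0.657), np.float64(0.027), np.float64(0.067)), (218, np.float64(0.642), np.float64(0.027), np.float64(0.125)), (222, np.float64(0.632), np.float64(0.027), np.float64(0.14))]
290
```

```bash
cat >> h.py <<'E'
t31=np.radians(31)
def axes(yaw):
    Rz=R.from_euler('z',yaw).as_matrix()
    return Rz@[np.cos(t31),0,np.sin(t31)],Rz@[0,1,0],Rz@[-np.sin(t31),0,np.cos(t31)]
E
python3 - <<'E'
from h import *
yaw=.05;up,yl,n=axes(yaw)
c=np.load("pics/top.npz");P=cloud(c);b=None
for name in("top","scene"):
    Q=np.load(f"pics/{name}Q.npy");
    h=Q@n;D=Q[abs(h+.1685)<.004];U=np.c_[D@up,D@yl]
    U=U[(abs(U[:,0]-.53)<.09)]
    (cx,cy),r=cv2.minEnclosingCircle(U.astype(np.float32))
    print(name,len(U),"minmax",U.min(0),U.max(0),"circ",cx,cy,r,np.percentile(U,[2,50,98],axis=0).round(4).tolist())
    H=np.median(D@n);print("h",H,"normal fit",np.linalg.svd(D-D.mean(0))[2][2],n)
    S=Q[(h>-.155)&(h<-.13)];print("sleeve y",np.median(S@yl),"up",np.percentile(S@up,[2,98]),"h by up",np.polyfit(S@up,S@n,1))
    for ry in np.arange(-.05,.06,.0125): pass
# yaw by lamp tube silhouettes in colour / range: row of tube centre at two columns -> rays at z=.41
z=P[...,2];f=420/2/np.tan(np.radians(c["vfov"])/2);T=c["cam_to_world"]
pts=[]
for u in range(205,335,5):
    v=np.where((z[200:270,u]>.37)&(z[200:270,u]<.46))[0]+200
    d=T[:3,:3]@[(u-c["cx"])/f,(v.mean()-c["cy"])/f,1];o=T[:3,3];pts.append(o+d*(.41-o[2])/d[2])
pts=np.array(pts);a=np.polyfit(pts[:,1],pts[:,0],1);print("lamp yaw",-a[0],pts[0],pts[-1])
# bed side edges
for v in (140,165,200,215,270,285):
    x=z[v];m=np.where((x[235:320]>.012)&(x[235:320]<.13))[0]+235
    print(v,m.min(),m.max(),P[v,m.min()].round(4),P[v,m.max()].round(4))
E
```

```text
top 1007 minmax [ 0.49036688 -0.04185599] [0.57883717 0.04813938] circ 0.535635769367218 0.004243138711899519 0.04644191265106201 [[0.4947, -0.0375], [0.5358, 0.0013], [0.5735, 0.0453]]
h -0.1686037678510268 normal fit [-0.51480194 -0.03174372  0.85672125] [-0.51439441 -0.02574118  0.8571673 ]
sleeve y 0.004237150544504055 up [0.52450819 0.59145884] h by up [-0.0644486  -0.10549763]
scene 337 minmax [ 0.48850484 -0.04011131] [0.60977654 0.04906761] circ 0.5492369532585144 0.0017285486683249474 0.06083277612924576 [[0.4934, -0.0373], [0.5348, 0.0203], [0.6076, 0.0474]]
h -0.16834098482268806 normal fit [ 0.51195151  0.02665973 -0.85860055] [-0.51439441 -0.02574118  0.8571673 ]
sleeve y 0.004462606784049616 up [0.54214033 0.60907181] h by up [-0.02845531 -0.1261025 ]
lamp yaw 0.060323588278937204 [0.57662961 0.14628007 0.41      ] [ 0.58918538 -0.0466223   0.41      ]
140 246 300 [0.8391 0.1134 0.0171] [ 0.8389 -0.0149  0.0193]
165 247 301 [0.7775 0.11   0.0222] [ 0.7783 -0.0172  0.0197]
200 249 304 [0.6948 0.1046 0.0188] [ 0.6951 -0.024   0.0194]
215 235 305 [0.6593 0.1368 0.0202] [ 0.6601 -0.0264  0.0165]
270 253 308 [0.5325 0.0891 0.1004] [ 0.5328 -0.0287  0.0974]
285 254 309 [0.5002 0.0877 0.0814] [ 0.4987 -0.0349  0.0193]
```

```bash
cat >> h.py <<'E'
YAW=.06;UP,YL,N=axes(YAW);RT=np.c_[-UP,YL,-N]   # target tool axes
HUB=np.array([.545,.0315,.1314])
def W(p): return (np.asarray(p)-HUB)@np.c_[UP,YL,N]*1000   # mm in up,left,out
def st():
    from bench import read_state
    s=read_state();return s,np.array(s["position"]),R.from_euler('xyz',s["ee_rot"]).as_matrix()
def plan(p,Rw=None):
    s,x,Rc=st();print("rotvec tool",R.from_matrix(Rc.T@(RT if Rw is None else Rw)).as_rotvec().round(4),"shift mm in tool",((np.asarray(p)-x)@Rc*1000).round(1),"W",W(x).round(1),"F",np.round(s["force"],1),"w",s["gripper_width"],"t",s["clock"])
E
python3 - <<'E'
from h import *
Rd=R.from_euler('xyz',[np.pi,0,np.pi+YAW]).as_matrix()
plan([.40,.03,.30],Rd)
s,x,Rc=st();print("shift after yaw",(np.array([.40,.03,.30])-x)@Rd)
p=HUB+.005*UP+.10*N;print(p)
E
```

```text
rotvec tool [-0.0016 -0.0004 -0.3228] shift mm in tool [-378.5 -467.   -51.9] W [-245.1  570.1  282.6] F [-0.2  0.9  0.2] w 0.08541752386939179 t 0.15
shift after yaw [-0.21083445 -0.5628628  -0.05265847]
[0.497867   0.02866862 0.21969192]
```

```bash
python3 -m pendant '[{"rz":-0.108},{"rz":-0.108},{"rz":-0.107},{"x":-0.012,"y":-0.034,"z":-0.003},{"x":-0.012,"y":-0.034,"z":-0.003},{"x":-0.012,"y":-0.034,"z":-0.003},{"x":-0.012,"y":-0.034,"z":-0.003},{"x":-0.012,"y":-0.034,"z":-0.003}]'
python3 -m pendant '[{"x":-0.013,"y":-0.034,"z":-0.003},{"x":-0.013,"y":-0.034,"z":-0.003},{"x":-0.013,"y":-0.034,"z":-0.003},{"x":-0.013,"y":-0.034,"z":-0.003},{"x":-0.013,"y":-0.034,"z":-0.003},{"x":-0.013,"y":-0.034,"z":-0.003},{"x":-0.013,"y":-0.034,"z":-0.003},{"x":-0.013,"y":-0.034,"z":-0.003}]'
python3 -m pendant '[{"x":-0.013,"y":-0.034,"z":-0.003},{"x":-0.013,"y":-0.034,"z":-0.003},{"x":-0.013,"y":-0.034,"z":-0.003},{"x":-0.007,"y":-0.017},{},{}]'
python3 -c "
from h import *
plan(HUB+.005*UP+.1*N)"
```

```text
rotvec tool [-0.0889 -0.5367 -0.3144] shift mm in tool [-473.3 -442.7   28.3] W [-245.1  570.1  282.6] F [-0.2  0.9  0.2] w 0.08541752386939179 t 0.15schema error: expected keys jaw, x, y, z, rx, ry, rz
schema error: expected keys jaw, x, y, z, rx, ry, rz
schema error: expected keys jaw, x, y, z, rx, ry, rz
```

```bash
python3 -m pendant '[{"jaw":0.085,"x":0,"y":0,"z":0,"rx":0,"ry":0,"rz":-0.108},{"jaw":0.085,"x":0,"y":0,"z":0,"rx":0,"ry":0,"rz":-0.108},{"jaw":0.085,"x":0,"y":0,"z":0,"rx":0,"ry":0,"rz":-0.107},{"jaw":0.085,"x":-0.013,"y":-0.035,"z":-0.003,"rx":0,"ry":0,"rz":0},{"jaw":0.085,"x":-0.013,"y":-0.035,"z":-0.003,"rx":0,"ry":0,"rz":0},{"jaw":0.085,"x":-0.013,"y":-0.035,"z":-0.003,"rx":0,"ry":0,"rz":0},{"jaw":0.085,"x":-0.013,"y":-0.035,"z":-0.003,"rx":0,"ry":0,"rz":0},{"jaw":0.085,"x":-0.013,"y":-0.035,"z":-0.003,"rx":0,"ry":0,"rz":0}]'
python3 -m pendant '[{"jaw":0.085,"x":-0.013,"y":-0.035,"z":-0.003,"rx":0,"ry":0,"rz":0},{"jaw":0.085,"x":-0.013,"y":-0.035,"z":-0.003,"rx":0,"ry":0,"rz":0},{"jaw":0.085,"x":-0.013,"y":-0.035,"z":-0.003,"rx":0,"ry":0,"rz":0},{"jaw":0.085,"x":-0.013,"y":-0.035,"z":-0.003,"rx":0,"ry":0,"rz":0},{"jaw":0.085,"x":-0.013,"y":-0.035,"z":-0.003,"rx":0,"ry":0,"rz":0},{"jaw":0.085,"x":-0.013,"y":-0.035,"z":-0.003,"rx":0,"ry":0,"rz":0},{"jaw":0.085,"x":-0.013,"y":-0.035,"z":-0.003,"rx":0,"ry":0,"rz":0},{"jaw":0.085,"x":-0.013,"y":-0.035,"z":-0.003,"rx":0,"ry":0,"rz":0}]'
python3 -m pendant '[{"jaw":0.085,"x":-0.013,"y":-0.035,"z":-0.003,"rx":0,"ry":0,"rz":0},{"jaw":0.085,"x":-0.013,"y":-0.035,"z":-0.003,"rx":0,"ry":0,"rz":0},{"jaw":0.085,"x":-0.013,"y":-0.035,"z":-0.003,"rx":0,"ry":0,"rz":0},{"jaw":0.085,"x":0,"y":0,"z":0,"rx":0,"ry":0,"rz":0}]'
python3 -c "
from h import *
plan(HUB+.005*UP+.1*N)"
```

```text
clock: 0.82
position: [0.2315, 0.407, 0.2629]
ee_rot: [-3.141, -0.0, -3.081]
force: [1.4, -0.0, 0.8]
gripper_width: 0.0851
finger_force: 0.0
clock: 1.48
position: [0.3521, 0.1336, 0.2874]
ee_rot: [3.141, 0.0, -3.081]
force: [1.2, -0.3, -0.2]
gripper_width: 0.0851
finger_force: 0.0
clock: 1.82
position: [0.3986, 0.0277, 0.2959]
ee_rot: [-3.139, -0.0, -3.089]
force: [1.0, 1.2, 0.4]
gripper_width: 0.0853
finger_force: 0.0
rotvec tool [-0.0045 -0.5414 -0.0068] shift mm in tool [-99.2  -4.   76.1] W [-40.7   5.  216.3] F [1.  1.2 0.4] w 0.08527305473035446 t 1.8167
```

Now tilt and move to the pre-grasp pose, closing the fingers partway, then look.

```bash
python3 -m pendant '[{"jaw":0.085,"x":0,"y":0,"z":0,"rx":0,"ry":-0.11,"rz":0},{"jaw":0.06,"x":0,"y":0,"z":0,"rx":0,"ry":-0.11,"rz":0},{"jaw":0.06,"x":0,"y":0,"z":0,"rx":0,"ry":-0.11,"rz":0},{"jaw":0.06,"x":0,"y":0,"z":0,"rx":0,"ry":-0.11,"rz":0},{"jaw":0.06,"x":0,"y":0,"z":0,"rx":0,"ry":-0.101,"rz":0},{"jaw":0.06,"x":0,"y":0,"z":0,"rx":0,"ry":0,"rz":-0.007}]'
python3 - <<'E'
from h import *
plan(HUB+.005*UP+.1*N)
E
```

```text
clock: 2.32
position: [0.4182, 0.0353, 0.3006]
ee_rot: [-3.138, 0.521, -3.074]
force: [0.0, 0.5, 0.4]
gripper_width: 0.0598
finger_force: 0.0
rotvec tool [ 0.0002 -0.0198  0.007 ] shift mm in tool [-28.3 -11.6 109.6] W [-21.2  11.4 210.1] F [0.  0.5 0.4] w 0.05978520835107239 t 2.3167
```

```bash
python3 -m pendant '[{"jaw":0.05,"x":-0.007,"y":-0.003,"z":0.027,"rx":0,"ry":0,"rz":0},{"jaw":0.05,"x":-0.007,"y":-0.003,"z":0.027,"rx":0,"ry":0,"rz":0},{"jaw":0.05,"x":-0.007,"y":-0.003,"z":0.027,"rx":0,"ry":0,"rz":0},{"jaw":0.05,"x":-0.007,"y":-0.003,"z":0.027,"rx":0,"ry":0,"rz":0},{"jaw":0.05,"x":0,"y":0,"z":0,"rx":0,"ry":0,"rz":0},{"jaw":0.05,"x":0,"y":0,"z":0,"rx":0,"ry":0,"rz":0}]'
python3 - <<'E'
from h import *
from bench import read_camera
plan(HUB+.005*UP+.1*N)
w=read_camera("wrist");np.savez("pics/w1.npz",**w);cv2.imwrite("pics/w1.png",w["color"][:,:,::-1])
E
```

```text
clock: 2.82
position: [0.4956, 0.0281, 0.2219]
ee_rot: [-3.137, 0.517, -3.073]
force: [-0.1, 0.5, 0.3]
gripper_width: 0.05
finger_force: 0.0
rotvec tool [ 0.0001 -0.0244  0.0074] shift mm in tool [-0.9  0.4  3. ] W [  4.2  -0.4 103.1] F [-0.1  0.5  0.3] w 0.049997033352142825 t 2.8167
```

View pics/w1.png

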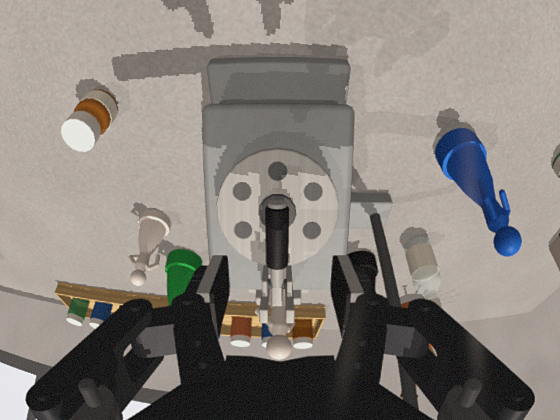

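The view is upside down. The wheel disc is centred near (278,207), and the sleeve runs (277,215)–(277,268) along the midline between the fingers at (213,275) and (348,275). I'll refine from the wrist range image.

```bash
cat >> h.py <<'E'
def wcloud(w,x,Rc):
    h,wd=w["range_z"].shape;f=h/2/np.tan(np.radians(w["vfov"])/2)
    v,u=np.mgrid[:h,:wd];dx,dy=u-w["cx"],v-w["cy"];r=np.hypot(dx,dy)+1e-9;th=r/f
    z=w["range_z"];k=np.tan(th)/r*z
    P=np.stack([dx*k,dy*k,z],-1);T=w["T_tool_cam"]
    return (P@T[:3,:3].T+T[:3,3])@Rc.T+x
E
python3 - <<'E'
from h import *
s,x,Rc=st();w=np.load("pics/w1.npz");P=wcloud(w,x,Rc);G=W(P.reshape(-1,3)).reshape(P.shape)
for v in range(195,300,8): print(v,G[v,277].round(1),end=' ')
m=np.zeros((420,560),bool);m[140:270,205:350]=1
D=G[m&(abs(G[...,2])<4)];
(cx,cy),r=cv2.minEnclosingCircle(D[:,:2][np.hypot(D[:,0],D[:,1])<52].astype(np.float32));print("\nhub",cx,cy,r,"h",np.median(D[:,2]))
print("plane",np.polyfit(D[:,0],D[:,2],1),np.polyfit(D[:,1],D[:,2],1))
S=G[m&(w["color"].max(-1)<60)&(G[...,2]>15)&(G[...,2]<60)&(abs(G[...,1])<20)];print("sleeve",len(S),S.min(0),S.max(0),"y(up)",np.polyfit(S[:,0],S[:,1],1),"h(up) top",np.polyfit(S[abs(S[:,1]-np.median(S[:,1]))<3][:,0],S[abs(S[:,1]-np.median(S[:,1]))<3][:,2],1))
E
```

```text
195 [-14.1  -3.    8.2] 203 [-13.9  -2.8  29.5] 211 [-9.7 -2.7 33.3] 219 [-4.  -2.7 32.5] 227 [ 1.1 -2.7 33.3] 235 [ 7.  -2.7 32.5] 243 [12.8 -2.6 32.2] 251 [19.1 -2.6 31.2] 259 [25.2 -2.6 30.8] 267 [31.5 -2.5 30.5] 275 [39.4 -2.5 27.3] 283 [46.  -2.5 27.3] 291 [53.9 -2.5 25.3] 299 [60.6 -2.4 25.8] 
hub 0.827576756477356 -2.4665441513061523 47.23691940307617 h 1.8817108165566754
plane [0.00453205 1.89373621] [4.72014198e-04 1.86717841e+00]
sleeve 1197 [-10.4302864  -10.81754796  23.58558108] [33.07935895  4.67074174 34.4114195 ] y(up) [ 0.00827412 -3.06554583] h(up) top [-0.05829171 32.34838088]
```

```bash
python3 -m pendant '[{"jaw":0.04,"x":-0.001,"y":-0.002,"z":0.012,"rx":0,"ry":-0.024,"rz":0.007},{"jaw":0.04,"x":0,"y":0,"z":0.016,"rx":0,"ry":0,"rz":0},{"jaw":0.04,"x":0,"y":0,"z":0.016,"rx":0,"ry":0,"rz":0},{"jaw":0.04,"x":0,"y":0,"z":0.016,"rx":0,"ry":0,"rz":0},{"jaw":0.04,"x":0,"y":0,"z":0.012,"rx":0,"ry":0,"rz":0},{"jaw":0.04,"x":0,"y":0,"z":0.002,"rx":0,"ry":0,"rz":0},{"jaw":0.04,"x":0,"y":0,"z":0,"rx":0,"ry":0,"rz":0}]'
python3 - <<'E'
from h import *
from bench import read_camera
plan(HUB+.005*UP-.0025*YL+.027*N)
w=read_camera("wrist");cv2.imwrite("pics/w2.png",w["color"][:,:,::-1])
E
```

```text
clock: 3.45
position: [0.5353, 0.0284, 0.1618]
ee_rot: [-3.141, 0.546, -3.081]
force: [-0.5, -0.2, 0.1]
gripper_width: 0.0401
finger_force: 0.0
rotvec tool [-0.0003  0.0054  0.0006] shift mm in tool [2.2 0.1 4.2] W [ 7.2 -2.5 31.2] F [-0.5 -0.2  0.1] w 0.040082865485342324 t 3.45
```

View pics/w2.png

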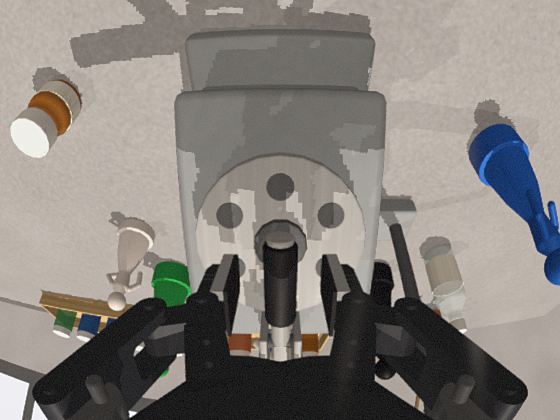

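The sleeve (column 281) sits centred between the pads (235 and 328). Advancing 4 mm, then closing.

```bash
python3 -m pendant '[{"jaw":0.03,"x":0.002,"y":0,"z":0.004,"rx":0,"ry":0,"rz":0},{"jaw":0.02,"x":0,"y":0,"z":0,"rx":0,"ry":0,"rz":0},{"jaw":0.01,"x":0,"y":0,"z":0,"rx":0,"ry":0,"rz":0},{"jaw":0.01,"x":0,"y":0,"z":0,"rx":0,"ry":0,"rz":0},{"jaw":0.01,"x":0,"y":0,"z":0,"rx":0,"ry":0,"rz":0}]'
python3 - <<'E'
from h import *
plan(HUB)
E
```

```text
clock: 3.92
position: [0.5358, 0.0284, 0.1569]
ee_rot: [-3.141, 0.547, -3.081]
force: [-3.1, 2.0, 2.7]
gripper_width: 0.0137
finger_force: 58.5
rotvec tool [-0.0001  0.0056  0.0002] shift mm in tool [ 5.3  2.6 26.7] W [ 5.1 -2.6 26.7] F [-3.1  2.   2.7] w 0.013662041310022513 t 3.9167
```

```bash
python3 -m pendant '[{"jaw":0.01,"x":-0.0005,"y":0,"z":-0.0045,"rx":0,"ry":0,"rz":0},{"jaw":0.01,"x":-0.0009,"y":0,"z":-0.0044,"rx":0,"ry":0,"rz":0},{"jaw":0.01,"x":-0.0014,"y":0,"z":-0.0043,"rx":0,"ry":0,"rz":0},{"jaw":0.01,"x":-0.0018,"y":0,"z":-0.0041,"rx":0,"ry":0,"rz":0},{"jaw":0.01,"x":-0.0022,"y":0,"z":-0.0039,"rx":0,"ry":0,"rz":0},{"jaw":0.01,"x":-0.0026,"y":0,"z":-0.0037,"rx":0,"ry":0,"rz":0},{"jaw":0.01,"x":-0.003,"y":0,"z":-0.0034,"rx":0,"ry":0,"rz":0},{"jaw":0.01,"x":-0.0032,"y":0,"z":-0.0031,"rx":0,"ry":0,"rz":0}]'
python3 - <<'E'
from h import *
plan(HUB)
s,x,Rc=st();print("F wheel frame",np.array(s["force"])@np.c_[UP,YL,N])
E
```

```text
clock: 4.58
position: [0.5309, 0.0282, 0.1864]
ee_rot: [3.141, 0.537, -3.082]
force: [8.3, 9.2, -10.9]
gripper_width: 0.0136
finger_force: 58.5
rotvec tool [ 0.0006 -0.0045 -0.0001] shift mm in tool [15.8  2.4 54.6] W [16.1 -2.4 54.5] F [  8.3   9.2 -10.9] w 0.013634571044203807 t 4.5833
F wheel frame [  1.91788992   8.72318526 -13.89850547]
```

```bash
python3 -m pendant '[{"jaw":0.01,"x":-0.0036,"y":0.0005,"z":-0.0028,"rx":0,"ry":0,"rz":0},{"jaw":0.01,"x":-0.0038,"y":0.0005,"z":-0.0024,"rx":0,"ry":0,"rz":0},{"jaw":0.01,"x":-0.004,"y":0,"z":-0.002,"rx":0,"ry":0,"rz":0},{"jaw":0.01,"x":-0.0042,"y":0,"z":-0.0016,"rx":0,"ry":0,"rz":0},{"jaw":0.01,"x":-0.0044,"y":0,"z":-0.0012,"rx":0,"ry":0,"rz":0},{"jaw":0.01,"x":-0.0044,"y":0,"z":-0.0007,"rx":0,"ry":0,"rz":0},{"jaw":0.01,"x":0,"y":0,"z":0,"rx":0,"ry":0,"rz":0}]'
python3 - <<'E'
from h import *
plan(HUB)
s,x,Rc=st();print("F wheel frame",np.array(s["force"])@np.c_[UP,YL,N])
E
```

```text
clock: 5.17
position: [0.5478, 0.0298, 0.2103]
ee_rot: [-3.141, 0.542, -3.082]
force: [6.3, -0.2, -14.6]
gripper_width: 0.0115
finger_force: 58.8
rotvec tool [-0.0003  0.0005  0.    ] shift mm in tool [43.   1.9 66.2] W [42.9 -1.8 66.2] F [  6.3  -0.2 -14.6] w 0.01145199050058477 t 5.1667
F wheel frame [ -2.11552881  -0.61123297 -15.7108831 ]
```

```bash
python3 - <<'E'
from h import *
from bench import read_camera
w=read_camera("wrist");cv2.imwrite("pics/w3.png",cv2.resize(w["color"][180:400,180:400,::-1],None,fx=2.7,fy=2.7))
E
```

```text
(no output)
```

View pics/w3.png

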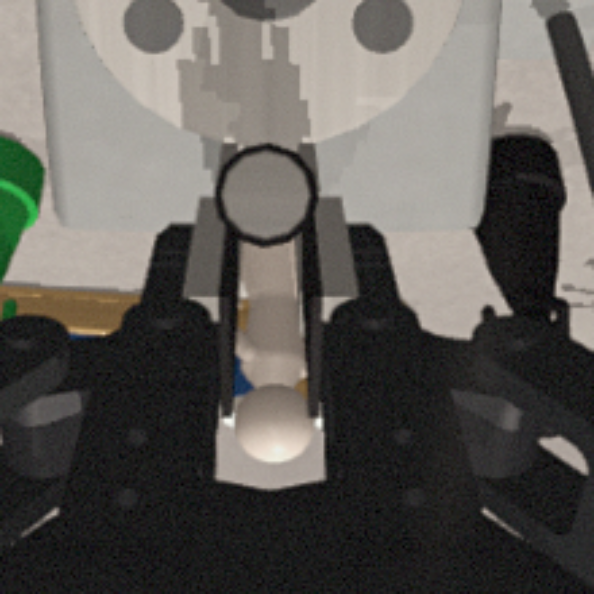

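The handle stands nearly end-on, with its cap at (265,193) in the crop, but it sits near the downhill edge of the pads. I'll measure where the cap really is.

```bash
python3 - <<'E'
from h import *
from bench import read_camera
s,x,Rc=st();w=read_camera("wrist");P=wcloud(w,x,Rc);G=W(P.reshape(-1,3)).reshape(P.shape)
v0,u0=int(180+193/2.7),int(180+265/2.7);print(W(x).round(1))
print("cap",np.median(G[v0-8:v0+9,u0-8:u0+9].reshape(-1,3),0).round(1))
for v in range(v0-30,v0+60,6): print(v,G[v,u0].round(1))
for du in(-26,26): print([ (v,G[v,u0+du].round(1).tolist()) for v in range(v0-20,v0+50,10)])
E
```

```text
[43.  -1.9 66.3]
cap [19.3 -2.9 76.9]
221 [34.3 -3.4 -0.1]
227 [38.  -3.4  0.8]
233 [14.7 -3.  69.5]
239 [15.1 -3.  74.9]
245 [17.5 -3.  75.3]
251 [18.9 -2.9 78. ]
257 [22.  -3.  76.9]
263 [23.8 -2.9 78.6]
269 [27.  -3.  77.5]
275 [ 129.    -4.1 -100.9]
281 [135.1  -4.1 -99. ]
287 [139.1  -4.1 -93.7]
293 [143.   -4.  -88.2]
299 [145.6  -4.  -81. ]
305 [147.7  -4.  -73.4]
[(231, [47.8, -21.5, -17.2]), (241, [55.4, -21.8, -17.4]), (251, [63.8, -22.1, -18.8]), (261, [30.8, -14.6, 63.0]), (271, [30.9, -13.9, 72.1]), (281, [30.8, -13.2, 80.7]), (291, [30.1, -12.5, 89.4])]
[(231, [48.4, 14.6, -18.9]), (241, [55.5, 14.7, -17.7]), (251, [63.0, 14.9, -17.2]), (261, [31.0, 8.6, 62.4]), (271, [31.1, 7.9, 71.7]), (281, [31.3, 7.4, 79.9]), (291, [31.7, 7.0, 86.8])]
```

The handle is only at about 1.07 rad because the pads slid off the sleeve. I'll release, go downhill of it, shut the fingers and push it to the stop.

```bash
python3 -m pendant '[{"jaw":0.04,"x":0,"y":0,"z":0,"rx":0,"ry":0,"rz":0},{"jaw":0.04,"x":0,"y":0,"z":0,"rx":0,"ry":0,"rz":0},{"jaw":0.04,"x":0,"y":0,"z":-0.02,"rx":0,"ry":0,"rz":0},{"jaw":0.04,"x":0,"y":0,"z":-0.025,"rx":0,"ry":0,"rz":0},{"jaw":0.02,"x":0.027,"y":0,"z":0,"rx":0,"ry":0,"rz":0},{"jaw":0.0,"x":0.027,"y":0,"z":0,"rx":0,"ry":0,"rz":0},{"jaw":0.0,"x":0,"y":0,"z":0.02,"rx":0,"ry":0,"rz":0},{"jaw":0.0,"x":0,"y":0,"z":0.02,"rx":0,"ry":0,"rz":0}]'
python3 -c "
from h import *
plan(HUB+.0*UP-.0025*YL+.066*N)"
```

```text
clock: 5.93
position: [0.5003, 0.0268, 0.1947]
ee_rot: [-3.139, 0.558, -3.081]
force: [0.1, 0.2, -0.1]
gripper_width: 0.0001
finger_force: 0.0
rotvec tool [-0.0018  0.017   0.0005] shift mm in tool [-5.6 -0.5 11.5] W [-5.8 -2.  77.4] F [ 0.1  0.2 -0.1] w 7.668715980077312e-05 t 5.9333
```

```bash
python3 -m pendant '[{"jaw":0.0,"x":0,"y":0,"z":0.004,"rx":0,"ry":0,"rz":0},{"jaw":0.0,"x":-0.006,"y":0,"z":0,"rx":0,"ry":0,"rz":0},{"jaw":0.0,"x":-0.006,"y":0,"z":0,"rx":0,"ry":0,"rz":0},{"jaw":0.0,"x":-0.006,"y":0,"z":0,"rx":0,"ry":0,"rz":0},{"jaw":0.0,"x":-0.006,"y":0,"z":0,"rx":0,"ry":0,"rz":0},{"jaw":0.0,"x":-0.006,"y":0,"z":0,"rx":0,"ry":0,"rz":0},{"jaw":0.0,"x":0,"y":0,"z":0,"rx":0,"ry":0,"rz":0}]'
python3 -c "
from h import *
plan(HUB+.032*UP-.0025*YL+.066*N)
s,x,Rc=st();print('F',np.array(s['force'])@np.c_[UP,YL,N])"
```

```text
clock: 6.52
position: [0.5284, 0.0287, 0.203]
ee_rot: [-3.141, 0.548, -3.081]
force: [0.3, -0.1, 0.9]
gripper_width: -0.0001
finger_force: 0.0
rotvec tool [-0.0006  0.007   0.0003] shift mm in tool [-9.5 -0.7  4.1] W [22.5 -1.8 70. ] F [ 0.3 -0.1  0.9] w -0.00010552964480083604 t 6.5167
F [ 0.73845694 -0.08451052  0.56830788]
```

```bash
python3 -m pendant '[{"jaw":0.0,"x":-0.005,"y":0,"z":0,"rx":0,"ry":0,"rz":0},{"jaw":0.0,"x":-0.004,"y":0,"z":0,"rx":0,"ry":0,"rz":0},{"jaw":0.0,"x":0,"y":0,"z":0,"rx":0,"ry":0,"rz":0},{"jaw":0.0,"x":0,"y":0,"z":0,"rx":0,"ry":0,"rz":0}]'
python3 - <<'E'
from h import *
from bench import read_camera
plan(HUB+.032*UP-.0025*YL+.066*N)
s,x,Rc=st();print('F',np.array(s['force'])@np.c_[UP,YL,N])
w=read_camera("wrist");cv2.imwrite("pics/w4.png",cv2.resize(w["color"][180:400,180:400,::-1],None,fx=2.7,fy=2.7))
E
```

```text
clock: 6.85
position: [0.5351, 0.0291, 0.2062]
ee_rot: [-3.141, 0.547, -3.081]
force: [0.5, -0.4, 0.1]
gripper_width: -0.0002
finger_force: 0.0
rotvec tool [-0.0005  0.0055  0.0002] shift mm in tool [-2.  -0.7  3.2] W [29.9 -1.8 69.2] F [ 0.5 -0.4  0.1] w -0.00024192640901925176 t 6.85
F [ 0.43610206 -0.40743212 -0.16641037]
```

View pics/w4.png

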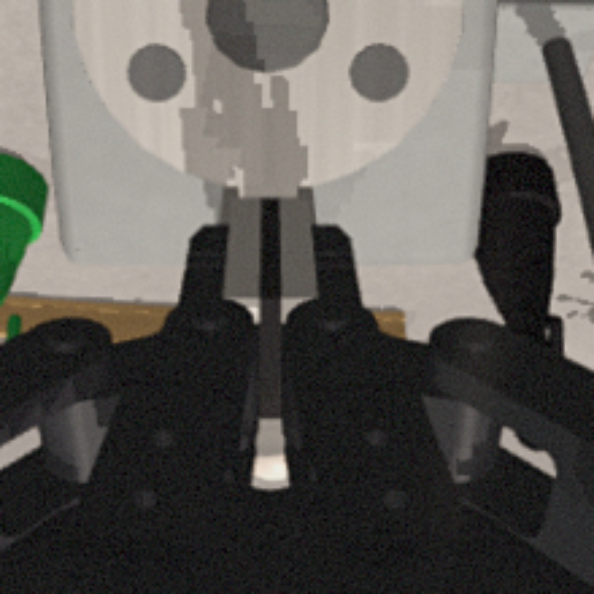

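The fingers now hide the handle, so it has been pushed along. I'll carry on in small steps until the stop shows as force.

```bash
python3 -m pendant '[{"jaw":0.0,"x":-0.003,"y":0,"z":0,"rx":0,"ry":0,"rz":0},{"jaw":0.0,"x":0,"y":0,"z":0,"rx":0,"ry":0,"rz":0},{"jaw":0.0,"x":0,"y":0,"z":0,"rx":0,"ry":0,"rz":0}]';python3 -m pendant '[{"jaw":0.0,"x":-0.003,"y":0,"z":0,"rx":0,"ry":0,"rz":0},{"jaw":0.0,"x":0,"y":0,"z":0,"rx":0,"ry":0,"rz":0},{"jaw":0.0,"x":0,"y":0,"z":0,"rx":0,"ry":0,"rz":0}]'
python3 - <<'E'
from h import *
plan(HUB+.032*UP-.0025*YL+.066*N)
s,x,Rc=st();print('F',np.array(s['force'])@np.c_[UP,YL,N])
E
```

```text
clock: 7.15
position: [0.536, 0.0292, 0.2065]
ee_rot: [-3.141, 0.542, -3.081]
force: [-9.3, -0.1, 1.2]
gripper_width: 0.0002
finger_force: 4.1
clock: 7.4
position: [0.5369, 0.0293, 0.207]
ee_rot: [-3.141, 0.537, -3.081]
force: [-22.7, -1.8, 4.4]
gripper_width: 0.0
finger_force: 9.0
rotvec tool [-0.0005 -0.0045  0.0004] shift mm in tool [-0.1 -0.8  3. ] W [31.9 -1.7 69. ] F [-22.7  -1.8   4.4] w 6.517215040329043e-06 t 7.4
F [-17.21425213  -0.48279775  15.4807019 ]
```

That is a hard stop: 9 N, then 23 N, with under 1 mm of motion. Back off, retreat, open, move over the handle and look.

```bash
python3 -m pendant '[{"jaw":0.0,"x":0.006,"y":0,"z":0,"rx":0,"ry":0,"rz":0},{"jaw":0.0,"x":0.006,"y":0,"z":0,"rx":0,"ry":0,"rz":0},{"jaw":0.0,"x":0,"y":0,"z":-0.025,"rx":0,"ry":0,"rz":0},{"jaw":0.03,"x":0,"y":0,"z":-0.025,"rx":0,"ry":0,"rz":0},{"jaw":0.045,"x":0,"y":0,"z":0,"rx":0,"ry":0,"rz":0},{"jaw":0.045,"x":0,"y":0,"z":0,"rx":0,"ry":0,"rz":0}]'
python3 - <<'E'
from h import *
from bench import read_camera
plan(HUB+.050*UP-.0025*YL+.066*N)
s,x,Rc=st();w=read_camera("wrist");np.savez("pics/w5.npz",**w,x=x,Rc=Rc);cv2.imwrite("pics/w5.png",w["color"][:,:,::-1])
P=wcloud(w,x,Rc);G=W(P.reshape(-1,3)).reshape(P.shape)
m=(G[...,2]>78)&(G[...,2]<92)&(abs(G[...,1]+2.5)<12)&(G[...,0]>20)&(G[...,0]<80);v,u=np.where(m)
print("cap",m.sum(),np.median(G[m],0),u.mean(),v.mean(),G[m].min(0),G[m].max(0))
E
```

```text
clock: 7.9
position: [0.5042, 0.0272, 0.2482]
ee_rot: [-3.14, 0.551, -3.081]
force: [0.4, 0.6, -0.3]
gripper_width: 0.0356
finger_force: 0.0
rotvec tool [-0.001   0.0101  0.0003] shift mm in tool [-24.4  -0.6  55.5] W [ 25.   -1.8 121.3] F [ 0.4  0.6 -0.3] w 0.035572340960706314 t 7.9
cap 501 [45.88904032 -2.67797759 83.07879601] 278.6007984031936 283.65868263473055 [ 39.79675697 -10.46104626  78.0121513 ] [54.22197099  5.08820601 85.40641805]
```

View pics/w5.png

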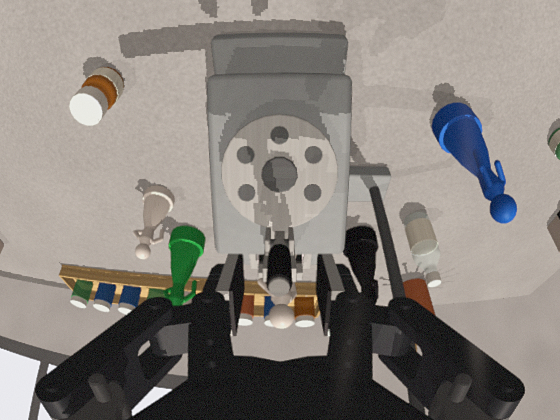

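The handle now stands out from the wheel, end-on around (279,275), with its cap at up ≈ 47–50 mm and out ≈ 84 mm. Moving over it and gripping end-on.

```bash
python3 -m pendant '[{"jaw":0.045,"x":-0.012,"y":0,"z":0,"rx":0,"ry":0.01,"rz":0},{"jaw":0.045,"x":-0.012,"y":-0.001,"z":0,"rx":0,"ry":0,"rz":0},{"jaw":0.045,"x":0,"y":0,"z":0.014,"rx":0,"ry":0,"rz":0},{"jaw":0.045,"x":0,"y":0,"z":0.014,"rx":0,"ry":0,"rz":0},{"jaw":0.045,"x":0,"y":0,"z":0.014,"rx":0,"ry":0,"rz":0},{"jaw":0.045,"x":0,"y":0,"z":0.012,"rx":0,"ry":0,"rz":0},{"jaw":0.045,"x":0,"y":0,"z":0,"rx":0,"ry":0,"rz":0}]'
python3 - <<'E'
from h import *
from bench import read_camera
plan(HUB+.050*UP-.0025*YL+.066*N)
s,x,Rc=st();w=read_camera("wrist");P=wcloud(w,x,Rc);G=W(P.reshape(-1,3)).reshape(P.shape)
m=(G[...,2]>80)&(G[...,2]<92)&(abs(G[...,1]+2.5)<12)&(G[...,0]>25)&(G[...,0]<75)
print("cap",m.sum(),np.percentile(G[m],[3,50,97],axis=0).round(1).tolist())
E
```

```text
clock: 8.53
position: [0.5513, 0.0292, 0.2064]
ee_rot: [3.141, 0.529, -3.082]
force: [-0.6, 0.3, 0.0]
gripper_width: 0.045
finger_force: 0.0
rotvec tool [ 0.0001 -0.0119 -0.0001] shift mm in tool [-6.   0.1 -4.9] W [43.9 -2.6 61.1] F [-0.6  0.3  0. ] w 0.044995621424603935 t 8.5333
cap 798 [[41.4, -8.5, 80.1], [46.2, -2.9, 83.4], [52.9, 3.0, 84.6]]
```

```bash
python3 -m pendant '[{"jaw":0.035,"x":-0.005,"y":0,"z":-0.003,"rx":0,"ry":-0.012,"rz":0},{"jaw":0.02,"x":0,"y":0,"z":0,"rx":0,"ry":0,"rz":0},{"jaw":0.01,"x":0,"y":0,"z":0,"rx":0,"ry":0,"rz":0},{"jaw":0.01,"x":0,"y":0,"z":0,"rx":0,"ry":0,"rz":0},{"jaw":0.01,"x":0,"y":0,"z":0,"rx":0,"ry":0,"rz":0}]';python3 -m pendant '[{"jaw":0.01,"x":-0.003,"y":0,"z":0,"rx":0,"ry":0,"rz":0},{"jaw":0.01,"x":0,"y":0,"z":0,"rx":0,"ry":0,"rz":0}]'
python3 - <<'E'
from h import *
plan(HUB+.050*UP-.0025*YL+.066*N)
s,x,Rc=st();print('F',np.array(s['force'])@np.c_[UP,YL,N])
E
```

```text
clock: 9.0
position: [0.555, 0.0296, 0.2189]
ee_rot: [-3.141, 0.551, -3.081]
force: [-3.3, 1.0, 6.2]
gripper_width: 0.0143
finger_force: 58.6
clock: 9.17
position: [0.5558, 0.0296, 0.2192]
ee_rot: [-3.141, 0.545, -3.081]
force: [-15.0, 1.0, 7.8]
gripper_width: 0.0141
finger_force: 59.7
rotvec tool [-0.0002  0.0043  0.0005] shift mm in tool [4.4 0.  3.7] W [54.4 -2.5 69.7] F [-15.    1.    7.8] w 0.01406145338570282 t 9.1667
F [-8.8055329   1.92351225 14.36573316]
```

The handle is hard on its stop and gripped end-on. I'll relax the push, then crank clockwise (uphill → right) by translating in a circle. First 0.8 rad.

```bash
python3 -m pendant '[{"jaw":0.01,"x":0.002,"y":0,"z":-0.001,"rx":0,"ry":0,"rz":0},{"jaw":0.01,"x":0,"y":0,"z":0,"rx":0,"ry":0,"rz":0}]';python3 -m pendant '[{"jaw":0.01,"x":0.0003,"y":-0.005,"z":0,"rx":0,"ry":0,"rz":0},{"jaw":0.01,"x":0.0008,"y":-0.0049,"z":0,"rx":0,"ry":0,"rz":0},{"jaw":0.01,"x":0.0012,"y":-0.0048,"z":0,"rx":0,"ry":0,"rz":0},{"jaw":0.01,"x":0.0017,"y":-0.0047,"z":0,"rx":0,"ry":0,"rz":0},{"jaw":0.01,"x":0.0022,"y":-0.0045,"z":0,"rx":0,"ry":0,"rz":0},{"jaw":0.01,"x":0.0026,"y":-0.0043,"z":0,"rx":0,"ry":0,"rz":0},{"jaw":0.01,"x":0.003,"y":-0.004,"z":0,"rx":0,"ry":0,"rz":0},{"jaw":0.01,"x":0.0034,"y":-0.0037,"z":0,"rx":0,"ry":0,"rz":0}]'
python3 - <<'E'
from h import *
plan(HUB)
s,x,Rc=st();print('F',np.array(s['force'])@np.c_[UP,YL,N],s["ft_torque"])
E
```

```text
clock: 9.33
position: [0.5549, 0.0296, 0.2189]
ee_rot: [-3.141, 0.549, -3.081]
force: [-3.9, 1.0, 4.3]
gripper_width: 0.0143
finger_force: 58.9
clock: 10.0
position: [0.5451, -0.0058, 0.2118]
ee_rot: [3.139, 0.552, -3.081]
force: [3.3, 7.5, 3.9]
gripper_width: 0.0138
finger_force: 58.9
rotvec tool [0.0031 0.0113 0.0003] shift mm in tool [40.3 37.  69.7] W [ 39.6 -37.2  70. ] F [3.3 7.5 3.9] w 0.013831627341351295 t 10.0
F [5.20017196 7.27635084 1.44011666] [ 1.20235148 -0.53333559  0.65867531]
```

Wheel turning: θ ≈ 0.76 rad at 8.8 N tangential. Continuing to 1.6 rad.

```bash
cat >> h.py <<'E'
C0=np.array([3.4,-2.5])
def crank():
    s,x,Rc=st();w=W(x);d=w[:2]-C0;F=np.array(s['force'])@np.c_[UP,YL,N];th=np.arctan2(-d[1],d[0])%(2*np.pi)
    print("th %.3f r %.1f h %.1f"%(th,np.hypot(*d),w[2]),"Ftan %.2f Frad %.2f Fh %.2f"%(F[0]*np.sin(th)+F[1]*np.cos(th),F[0]*np.cos(th)-F[1]*np.sin(th),F[2]),"w",round(s["gripper_width"],4),"tilt",R.from_matrix(Rc.T@RT).as_rotvec().round(3),"t",s["clock"])
E
python3 -m pendant '[{"jaw":0.01,"x":0.0038,"y":-0.0033,"z":0,"rx":0,"ry":0,"rz":0},{"jaw":0.01,"x":0.0041,"y":-0.0029,"z":0,"rx":0,"ry":0,"rz":0},{"jaw":0.01,"x":0.0043,"y":-0.0025,"z":0,"rx":0,"ry":0,"rz":0},{"jaw":0.01,"x":0.0046,"y":-0.002,"z":0,"rx":0,"ry":0,"rz":0},{"jaw":0.01,"x":0.0048,"y":-0.0016,"z":0,"rx":0,"ry":0,"rz":0},{"jaw":0.01,"x":0.0049,"y":-0.0011,"z":0,"rx":0,"ry":0,"rz":0},{"jaw":0.01,"x":0.005,"y":-0.0006,"z":0,"rx":0,"ry":0,"rz":0},{"jaw":0.01,"x":0.005,"y":-0.0001,"z":0,"rx":0,"ry":0,"rz":0}]'
python3 - <<'E'
from h import *
from bench import read_camera
crank()
c=read_camera("top");np.savez("pics/top2.npz",**c);s=read_camera("scene");cv2.imwrite("pics/s2.png",cv2.resize(s["color"][190:350,170:380,::-1],None,fx=3.5,fy=3.5))
E
```

```text
clock: 10.67
position: [0.5155, -0.023, 0.1935]
ee_rot: [-3.141, 0.555, -3.081]
force: [8.1, 2.5, 2.9]
gripper_width: 0.0144
finger_force: 58.6
th 1.560 r 50.1 h 70.1 Ftan 8.63 Frad -1.93 Fh -1.74 w 0.0144 tilt [-0.     0.014  0.   ] t 10.6667
```

View pics/s2.png

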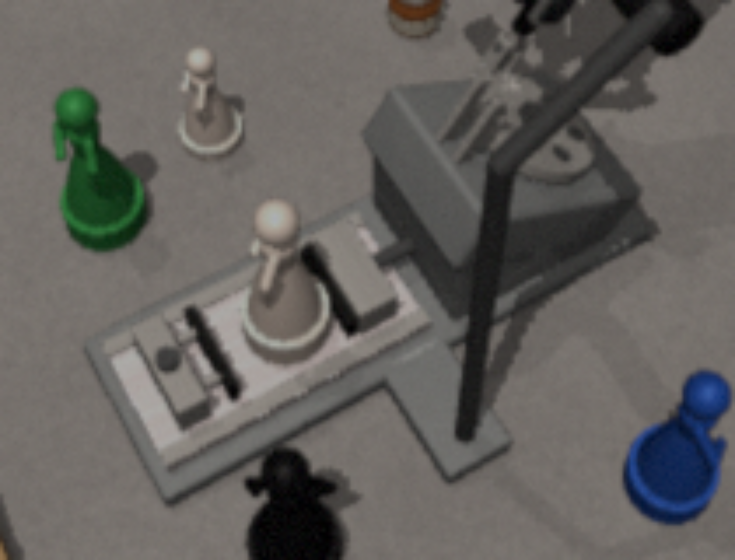

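The moving jaw (310,280 in the crop) is about to meet the plinth (285,320). The opposite sprung pad at (215,350) is still roughly 15–20 mm from it. Continuing in short calls and logging force.

```bash
alias k='python3 -c "from h import *;crank()"'; shopt -s expand_aliases
python3 -m pendant '[{"jaw":0.01,"x":0.005,"y":0.0004,"z":0,"rx":0,"ry":0,"rz":0},{"jaw":0.01,"x":0.0049,"y":0.0009,"z":0,"rx":0,"ry":0,"rz":0}]' >/dev/null; python3 -c "from h import *;crank()"
python3 -m pendant '[{"jaw":0.01,"x":0.0048,"y":0.0014,"z":0,"rx":0,"ry":0,"rz":0},{"jaw":0.01,"x":0.0046,"y":0.0019,"z":0,"rx":0,"ry":0,"rz":0}]' >/dev/null; python3 -c "from h import *;crank()"
python3 -m pendant '[{"jaw":0.01,"x":0.0044,"y":0.0023,"z":0,"rx":0,"ry":0,"rz":0},{"jaw":0.01,"x":0.0042,"y":0.0027,"z":0,"rx":0,"ry":0,"rz":0}]' >/dev/null; python3 -c "from h import *;crank()"
```

```text
th 1.757 r 50.2 h 70.1 Ftan 7.99 Frad -2.28 Fh -0.37 w 0.0138 tilt [-0.001  0.013  0.   ] t 10.9333
th 1.954 r 50.1 h 70.1 Ftan 8.43 Frad -1.78 Fh -0.29 w 0.0138 tilt [-0.003  0.014  0.   ] t 11.1
th 2.149 r 50.1 h 70.1 Ftan 9.29 Frad -1.95 Fh -0.04 w 0.0142 tilt [-0.004  0.014  0.   ] t 11.2667
```

```bash

python3 -m pendant '[{"jaw":0.01,"x":0.0039,"y":0.0031,"z":0,"rx":0,"ry":0,"rz":0}]' >/dev/null; python3 -c "from h import *;crank()"
python3 -m pendant '[{"jaw":0.01,"x":0.0036,"y":0.0035,"z":0,"rx":0,"ry":0,"rz":0}]' >/dev/null; python3 -c "from h import *;crank()"
python3 -m pendant '[{"jaw":0.01,"x":0.0032,"y":0.0039,"z":0,"rx":0,"ry":0,"rz":0}]' >/dev/null; python3 -c "from h import *;crank()"
```

```text
th 2.247 r 50.1 h 70.1 Ftan 8.84 Frad -1.63 Fh 1.19 w 0.0144 tilt [-0.005  0.013  0.   ] t 11.35
th 2.345 r 50.1 h 70.1 Ftan 8.81 Frad -1.38 Fh 0.67 w 0.0143 tilt [-0.005  0.013  0.   ] t 11.4333
th 2.444 r 50.1 h 70.0 Ftan 8.78 Frad -1.00 Fh 1.15 w 0.014 tilt [-0.006  0.013  0.   ] t 11.5167
```

```bash

python3 -m pendant '[{"jaw":0.01,"x":0.0028,"y":0.0042,"z":0,"rx":0,"ry":0,"rz":0}]' >/dev/null; python3 -c "from h import *;crank()"
python3 -m pendant '[{"jaw":0.01,"x":0.0024,"y":0.0044,"z":0,"rx":0,"ry":0,"rz":0}]' >/dev/null; python3 -c "from h import *;crank()"
python3 -c "
from h import *
from bench import read_camera
s=read_camera('scene');cv2.imwrite('pics/s3.png',cv2.resize(s['color'][220:340,180:320,::-1],None,fx=5,fy=5))"
```

```text
th 2.543 r 50.0 h 70.1 Ftan 9.10 Frad -0.19 Fh 2.65 w 0.0141 tilt [-0.006  0.012  0.   ] t 11.6
th 2.642 r 50.0 h 70.0 Ftan 8.24 Frad 0.25 Fh 4.36 w 0.014 tilt [-0.007  0.012  0.   ] t 11.6833
```

View pics/s3.png

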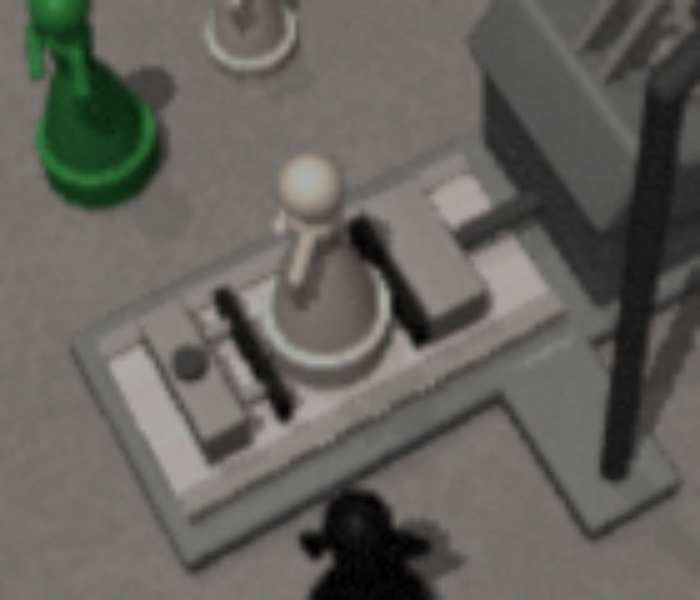

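The plinth rests against the moving jaw, with only a few millimetres left to the sprung pad (268,325 vs 255,340 in the crop). Continuing one row at a time.

```bash

python3 -m pendant '[{"jaw":0.01,"x":0.0019,"y":0.0046,"z":0,"rx":0,"ry":0,"rz":0}]' >/dev/null; python3 -c "from h import *;crank()"
python3 -m pendant '[{"jaw":0.01,"x":0.0014,"y":0.0048,"z":0,"rx":0,"ry":0,"rz":0}]' >/dev/null; python3 -c "from h import *;crank()"
```

```text
th 2.734 r 49.9 h 70.0 Ftan 9.52 Frad 0.10 Fh 6.07 w 0.0142 tilt [-0.008  0.011  0.001] t 11.8167
th 2.838 r 49.9 h 70.0 Ftan 9.74 Frad 2.22 Fh 6.64 w 0.014 tilt [-0.008  0.01   0.   ] t 11.9
```

```bash

python3 -m pendant '[{"jaw":0.01,"x":0.0005,"y":0.0025,"z":0,"rx":0,"ry":0,"rz":0}]' >/dev/null; python3 -c "from h import *;crank()"
python3 -m pendant '[{"jaw":0.01,"x":0.0005,"y":0.0024,"z":0,"rx":0,"ry":0,"rz":0}]' >/dev/null; python3 -c "from h import *;crank()"
```

```text
th 2.898 r 49.8 h 70.0 Ftan 8.75 Frad 2.09 Fh 7.58 w 0.0139 tilt [-0.007  0.01   0.001] t 11.9833
th 2.941 r 49.9 h 70.0 Ftan 9.21 Frad 1.49 Fh 7.69 w 0.014 tilt [-0.008  0.01   0.001] t 12.0667
```

```bash

python3 -m pendant '[{"jaw":0.01,"x":0.0005,"y":0.005,"z":0,"rx":0,"ry":0,"rz":0}]' >/dev/null; python3 -c "from h import *;crank()"
python3 -m pendant '[{"jaw":0.01,"x":0,"y":0.005,"z":0,"rx":0,"ry":0,"rz":0}]' >/dev/null; python3 -c "from h import *;crank()"
python3 - <<'E'
from h import *
from bench import read_camera
a=[]
for i in range(1):
    s=read_camera('scene');P=cloud(s)
cv2.imwrite('pics/s4.png',cv2.resize(s['color'][240:330,190:300,::-1],None,fx=7,fy=6))
E
```

```text
th 3.028 r 49.8 h 70.0 Ftan 10.85 Frad 1.94 Fh 8.82 w 0.0142 tilt [-0.009  0.009  0.   ] t 12.15
th 3.128 r 49.7 h 70.0 Ftan 12.92 Frad 1.96 Fh 11.20 w 0.0139 tilt [-0.009  0.009  0.   ] t 12.2333
```

```bash
for i in 1 2 3; do python3 -m pendant '[{"jaw":0.01,"x":0,"y":0,"z":0,"rx":0,"ry":0,"rz":0}]' >/dev/null; python3 -c "from h import *;crank()"; done
python3 - <<'E'
from h import *
from bench import read_camera
# pad black strip of far jaw vs bolted block: distance along clamp x, from scene, compared with earlier image
cx=np.array([np.cos(YAW),np.sin(YAW),0]);cy=np.array([-np.sin(YAW),np.cos(YAW),0])
o=HUB*[1,1,0]
for i in range(1):
    s=read_camera('scene');P=cloud(s);X=(P-o)@cx*1000;Y=(P-o)@cy*1000;Z=P[...,2]*1000
    dark=(s['color'].max(-1)<45)&(Z>28)&(Z<75)&(abs(Y)<45)&(X>90)&(X<330)
    h,e=np.histogram(X[dark],bins=np.arange(90,330,4));print([(int(a),int(b)) for a,b in zip(e,h) if b])
    s0=np.load('pics/scene.npz');P=cloud(s0);X=(P-o)@cx*1000;Y=(P-o)@cy*1000;Z=P[...,2]*1000
    dark=(s0['color'].max(-1)<45)&(Z>28)&(Z<75)&(abs(Y)<45)&(X>90)&(X<330)
    h,e=np.histogram(X[dark],bins=np.arange(90,330,4));print([(int(a),int(b)) for a,b in zip(e,h) if b])
E
```

```text
th 3.147 r 49.7 h 70.0 Ftan 8.00 Frad 1.05 Fh 11.01 w 0.0139 tilt [-0.007  0.008  0.001] t 12.3667
th 3.146 r 49.8 h 69.9 Ftan 7.80 Frad 2.10 Fh 10.73 w 0.0141 tilt [-0.007  0.008  0.001] t 12.45
th 3.146 r 49.7 h 70.0 Ftan 8.44 Frad 2.04 Fh 10.57 w 0.0143 tilt [-0.007  0.008  0.001] t 12.5333
[(90, 60), (94, 1), (98, 1), (102, 1), (110, 1), (142, 1), (178, 12), (182, 47), (186, 47), (246, 4), (250, 48), (254, 37)]
[(90, 95), (94, 2), (126, 1), (130, 33), (134, 81), (138, 10), (246, 49), (250, 37), (274, 1), (278, 1)]
```

View pics/s4.png

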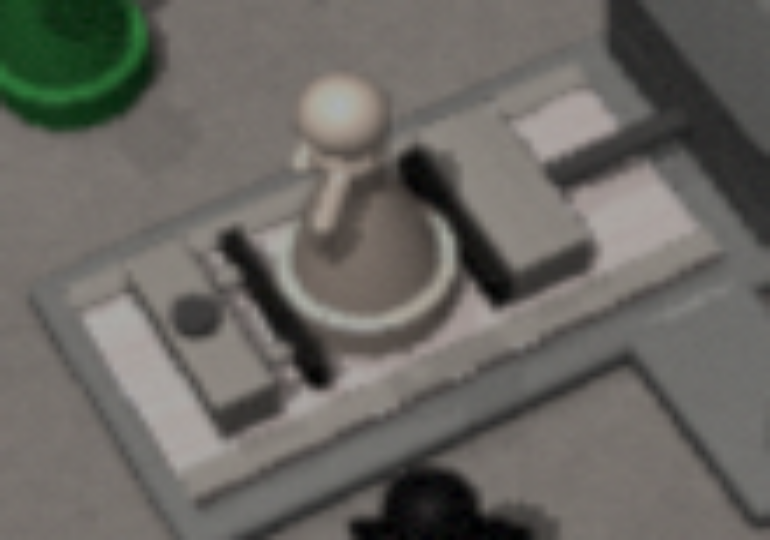

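The sprung pad has shifted about 3.8 mm, or roughly 9.5 N, which matches the force rise from θ ≈ 2.9. I need about 1 mm more jaw travel (0.06 rad, 3 mm at the handle).

```bash
cat > pad.py <<'E'
from h import *
from bench import read_camera
cx=np.array([np.cos(YAW),np.sin(YAW),0]);cy=np.array([-np.sin(YAW),np.cos(YAW),0]);o=HUB*[1,1,0]
def pad(s):
    P=cloud(s);X=(P-o)@cx*1000;Y=(P-o)@cy*1000;Z=P[...,2]*1000
    d=(s['color'].max(-1)<45)&(Z>28)&(Z<75)&(abs(Y)<45);m=d&(X>236)&(X<268);j=d&(X>120)&(X<200)
    return X[m].mean(),np.median(X[m]),X[j].mean()
print("start",pad(np.load('pics/scene.npz')));v=np.array([pad(read_camera('scene')) for i in range(4)]);print("now",v.mean(0),v.std(0))
E
python3 pad.py
python3 -m pendant '[{"jaw":0.01,"x":0,"y":0.003,"z":0,"rx":0,"ry":0,"rz":0},{"jaw":0.01,"x":0,"y":0,"z":0,"rx":0,"ry":0,"rz":0}]' >/dev/null; python3 -c "from h import *;crank()"
python3 pad.py
```

```text
start (np.float64(249.47369683576815), np.float64(249.55917755432878), np.float64(135.65280864278466))
now [253.26586456 253.39954671 184.23551427] [0.03621064 0.03245354 0.33186874]
th 3.194 r 49.8 h 69.9 Ftan 10.72 Frad 1.30 Fh 10.10 w 0.0141 tilt [-0.008  0.008  0.001] t 12.95
start (np.float64(249.47369683576815), np.float64(249.55917755432878), np.float64(135.65280864278466))
now [254.02524193 254.15433906 184.76694799] [0.03956599 0.12967003 0.35787745]
```

The pad shift is now 4.56 mm, about 11.4 N. Next I relax the preload, open and withdraw along the handle.

```bash
python3 -m pendant '[{"jaw":0.01,"x":0,"y":-0.003,"z":-0.001,"rx":0,"ry":0,"rz":0},{"jaw":0.01,"x":0,"y":0,"z":0,"rx":0,"ry":0,"rz":0}]' >/dev/null; python3 -c "from h import *;crank()"
python3 -m pendant '[{"jaw":0.025,"x":0,"y":0,"z":0,"rx":0,"ry":0,"rz":0},{"jaw":0.04,"x":0,"y":0,"z":0,"rx":0,"ry":0,"rz":0},{"jaw":0.04,"x":0,"y":0,"z":0,"rx":0,"ry":0,"rz":0}]'
python3 -c "from h import *;crank()"; python3 pad.py
```

```text
th 3.178 r 50.0 h 70.0 Ftan 1.21 Frad -1.72 Fh 4.07 w 0.014 tilt [-0.002  0.008 -0.   ] t 13.3167
clock: 13.57
position: [0.4683, 0.0273, 0.1655]
ee_rot: [-3.141, 0.546, -3.081]
force: [-0.9, -0.5, -0.2]
gripper_width: 0.0398
finger_force: 0.0
th 3.198 r 51.7 h 68.7 Ftan 0.47 Frad 0.89 Fh 0.34 w 0.0398 tilt [-0.     0.005  0.   ] t 13.5667
start (np.float64(249.47369683576815), np.float64(249.55917755432878), np.float64(135.65280864278466))
now [253.97885641 254.13216801 185.29261131] [0.0454794  0.03386749 0.53600634]
```

Squeeze holds: 4.5 mm of pad shift, about 11.3 N. Withdrawing.

```bash
python3 -m pendant '[{"jaw":0.04,"x":0,"y":0,"z":-0.015,"rx":0,"ry":0,"rz":0},{"jaw":0.04,"x":0,"y":0,"z":-0.02,"rx":0,"ry":0,"rz":0},{"jaw":0.04,"x":0,"y":0,"z":-0.025,"rx":0,"ry":0,"rz":0},{"jaw":0.04,"x":0,"y":0,"z":-0.025,"rx":0,"ry":0,"rz":0},{"jaw":0.04,"x":0,"y":0,"z":-0.025,"rx":0,"ry":0,"rz":0},{"jaw":0.04,"x":0,"y":0,"z":0,"rx":0,"ry":0,"rz":0},{"jaw":0.04,"x":0,"y":0,"z":0,"rx":0,"ry":0,"rz":0}]'
python3 pad.py
python3 - <<'E'
from h import *
from bench import read_camera
s,x,Rc=st();w=read_camera("wrist");P=wcloud(w,x,Rc);G=W(P.reshape(-1,3)).reshape(P.shape);print(W(x).round(1))
m=(G[...,2]>78)&(G[...,2]<92)&(abs(G[...,1])<20)&(G[...,0]>-75)&(G[...,0]<-25)
print("cap",m.sum(),np.percentile(G[m],[3,50,97],axis=0).round(1).tolist())
c=read_camera("scene");a=np.hstack([cv2.resize(w["color"],(400,300)),cv2.resize(c["color"][190:350,170:380],(400,300))]);cv2.imwrite("pics/f.png",a[:,:,::-1])
E
```

```text
clock: 14.35
position: [0.4328, 0.025, 0.2668]
ee_rot: [-3.141, 0.533, -3.081]
force: [-0.1, -0.3, -0.4]
gripper_width: 0.04
finger_force: 0.0
start (np.float64(249.47369683576815), np.float64(249.55917755432878), np.float64(135.65280864278466))
now [253.99576017 254.11373522 185.16392401] [0.01387863 0.08458719 0.20983602]
[-28.9   0.3 171.3]
cap 392 [[-59.0, -8.3, 78.9], [-53.1, -1.4, 83.3], [-46.2, 5.5, 85.0]]
```

View pics/f.png

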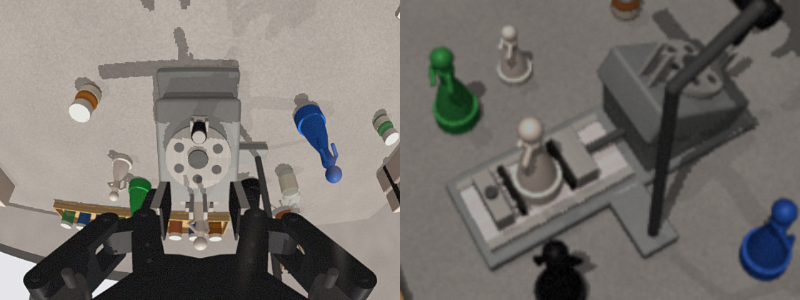

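The left view shows the handle standing straight off the wheel (cap ring at 199,128), clear of the gripper. The right view shows the figurine upright between both pads (540,170), with the bystanders where they stood. The cap was 47 mm from the hub at the start of the crank and 53 mm half a turn later, so the mean is 50 mm and the handle is parallel to the axis.

```bash
python3 -c "
from bench import hand_in
print(hand_in())"
```

```text
the job is handed in; nothing more can be done
None
```

The figurine is clamped at roughly 11 N, estimated from about 4.5 mm of pad travel; the handle is fully out, the robot is clear, and the job was handed in at about 15 s with no verdict returned.

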